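# Walk the capsule-filling block round to its fence

## Robot

A 6-joint arm with a two-finger parallel gripper is mounted at the origin on a cart in front of the work surface, level with it; the furniture and walls round the work are solid. World frame = base frame: x ahead of the robot, y to its left, z up, the work surface at z = 0. Lengths are in m, angles in rad, forces in N, time in s.
With the tool pointing down it reaches from about 0.25 to 0.775 m from the base axis. Payload 4 kg.
Tool frame: the origin (TCP) lies at the centre of the arm's flange, where the gripper is bolted on; the fingertips stand 199 mm ahead of it and the grasp point (between the pads) lies 180 mm ahead of it (robot.tcp_to_tips is the z of the fingertips in the tool frame, in m); z points along the fingers, y is the line along which they close (so a half turn about z gives the same grasp; the last joint's range is limited). The gripper opens to 94 mm and grips with 3 to 60 N. Pads are 16 mm wide; open, the fingers measure 119 mm over their backs; the gripper's body (75 mm by 177 mm) begins 78 mm behind the grasp point.
Start: joints at [1.015, 0.087, 1.371, -0, 1.684, -0.103], TCP at [0.241, 0.495, 0.405] pointing down, gripper open.
Joint ranges: [-3.1, 3.1], [-0.76, 2.03], [0.27, 2.55], [-1.08, 4.22], [0.17, 2.65], [-2.57, 2.57]. Speed limits (rad/s): [2.79, 2.79, 3.14, 3.14, 3.14, 3.14].

## Interface

Orientations are given as [roll, pitch, yaw] about the fixed x, y, z axes, in that order (R = Rz(yaw) Ry(pitch) Rx(roll)).
In Python, from bench import robot gives the robot as it stands.
- The arm moves only by the tool play_rows, never from a script. Its arguments are lists of equal length, an entry for each row: "translation": the shift along the tool's x, y, z scaled (see below), a list of three; "twist": the turn, a rotation vector about the tool's x, y, z scaled (see below), a list of three; "gripper": the opening, from -1 (shut) to 1 (fully open). A call has 1 to 8 rows; each row shifts and turns the commanded pose from where the row before left it, along the tool's axes as they then stand; what a row does not reach is not made up. The controller multiplies each number of a shift by 0.04 m and each number of a turn by 0.1 rad. A row lasts 1/10 s, in which the tool goes at most 50 mm and 8.59 degrees, less where a joint would pass 70% of its speed; a pose out of reach is approached as far as the arm can. A call with a number of a shift or a turn outside -1 to 1 is refused whole. A call with a gripper value outside its range is refused whole. The fingers move at their own pace and stop on an object; the grip force is fixed at half the most. Time passes only in rows, so rows that do not move let the fingers close. It gives the time, the measured TCP pose, the force, the opening and the grip force at its end, in the units of the state.
- robot.get_obs(): the state, without advancing time (a new reading comes with each control period).
- robot.snapshot(name): name is "scene" or "side" or "wrist"; returns the picture (384x512x3 uint8, red, green, blue); there is no depth.
- robot.camera_model(name): a dict with "camera_matrix" (3x3 intrinsics, pixels), "rvec" (rotation vector, rad) and "tvec" (3), from world to camera coordinates, as OpenCV has them. Camera axes: x right, y down, z forward; pixel columns grow to the right and rows downward; lengths in m; the calibration is good to about 2 mm. A picture is of the moment at which its call begins: read the wrist's pose just before it. camera_model takes no time and is no camera call; for the wrist camera it gives the pose at the moment of the call.
- robot.close_job(): hands the job in; it is judged then, once.
Trained networks look in the newest picture that a camera, given by its name, has taken for a name from the list of things; names that differ only in an ending like _2 or _b are one class to them, and where a whole thing is asked for, a point or a joint stands for the part that bears it (a point fixed in the world has none). Each returns a list of dicts, best first, with "score" (0 to 1); they miss things now and then, are a little off and sometimes report something else, mostly with a low value. They report only what shows in the picture. A call takes as long as a camera call. They do not tell look-alikes from the thing itself.
- robot.recognise(name, camera): "centre" ([x, y, z] in m, in world coordinates, good to about 4 mm: the middle of the surface that is visible of it).
- robot.spot_point(name, camera): "centre" ([x, y, z] in m, in world coordinates, good to about 4 mm: a listed point, or the origin of a listed thing).
The state is a dict: "time": time; "joint_positions": joint angles; "qvel": joint speeds; "joint_torque": joint torques, N m; "tool_pos": TCP position; "ee_rot": TCP orientation; "wrist_force": force on the tool from outside, world axes, zero at the start; "wrist_torque": the same for the moment, N m; "width": finger opening in m; "finger_force": force on a finger pad.
Only numpy, scipy, OpenCV 4.12 (cv2) and the standard library are available. Lean on these libraries where they do the work, as an engineer would, in place of code of your own. Each camera call takes 0.05 s, during which the arm holds its last target. There are 200 camera calls.

## Task

Walk the heavy capsule-filling block round by pushing its corners with the fingertips until one of its long sides lies flat against the metal fence, neither end sticking out past the fence, then draw the hand away. Only push it, keeping it flat on the desk: do not lift or tip it, and have it roughly square before it meets the fence so that no corner strikes the fence askew. Leave the tin stack, stamp, carton and label pad where they stand.

Things in the scene. Friction and masses are not known exactly. Their poses are not given: they have to be found in the camera images.
- block: Capsule-filling block: aluminium, 128 mm long (its y axis), 92 wide (x), 40 high, about 0.85 kg, loose; blue panel with dark holes on top. Origin: centre of underside. Starts 37 to 90 degrees off square, either way round, 50 mm or more clear of the fence. Either long side may go to the fence. 4 to 10 N slides it; pushed near a corner it turns about a point some 40 to 80 mm beyond its centre.
- fence: Fixed aluminium angle fence with black end caps: upright 260 mm long (its y axis), 30 high (caps 34), 6 thick; a flange up to 9 mm high reaches 38 mm behind the face. Origin: middle of the foot of the flat front face; -x points out of the face, towards the robot and block. Seated, the block's centre is 46 mm in front of the face. Place and angle (up to 13 degrees) vary.
- tins: Dark grey stack of small round tins (one piece), 61 mm across, 61 mm high, standing loose left of the work (0.20 to 0.23 m left of the fence's middle). Origin: centre of underside.
- stamp: Brown wooden hand stamp, 26 x 52 mm, 66 mm high, standing loose right of the work (0.21 to 0.24 m right of the fence's middle). Origin: centre of underside.
- carton: White and pink tablet carton, 60 x 85 mm, 31 high, lying loose left of the work, near the robot. Origin: centre of underside.
- label_pad: White label pad with a blue band, 58 x 86 mm, 19 high, lying loose right of the work, near the robot. Origin: centre of underside.
Not all that is in view belongs to the job. There is more than one size of the block; the one meant has the size given above.

How it is judged:
By the outcome, as a careful person would: the job done as asked, in the order asked, and still so for the second after the job is handed in, with the robot touching nothing.
It also fails if it takes over 64 s, if anything falls off the work surface, if the arm or the gripper's body presses on something with over 40 N, if the wrist force passes 120 N, or if a joint passes its speed limit or range.

## Working session

There is one attempt and no reset: what is moved stays moved. The work goes in short steps, Python scripts to look and compute and a tool call to move; the robot and the scene stay as the last step left them, time stands still between calls to the robot, and variables do not carry over. Pictures are saved under pics/ and viewed, at most 10 in all, crops included, and the job is handed in when it is done.

Besides the shell and the picture viewer there is one more tool, called after "Call:" as name(argument=value, ...) on one line, values as JSON. play_rows: Moves the arm, as the interface text tells. Its arguments: {"type":"object","properties":{"translation":{"type":"array","items":{"type":"array","items":{"type":"number","minimum":-1,"maximum":1}}},"twist":{"type":"array","items":{"type":"array","items":{"type":"number","minimum":-1,"maximum":1}}},"gripper":{"type":"array","items":{"type":"number"}}},"required":["translation","twist","gripper"]}

```bash
mkdir -p pics; ls; python3 - <<'E'
from bench import robot
import cv2
for c in ["scene","side"]:
    im=robot.snapshot(c); cv2.imwrite(f"pics/{c}0.png",im[:,:,::-1])
    for n in ["block","fence","tins","stamp","carton","label_pad"]:
        for d in robot.spot_point(n,c)[:3]: print(c,n,[round(float(v),3) for v in d["centre"]],round(d["score"],2))
o=robot.get_obs();print(o["time"],o["tool_pos"],o["ee_rot"],o["width"],o["wrist_force"])
E
```

```text
pics
scene block [0.56, 0.072, -0.004] 0.97
scene block [0.452, -0.085, 0.001] 0.68
scene block [0.637, 0.38, -0.004] 0.6
scene fence [0.691, 0.013, -0.0] 0.98
scene tins [0.653, 0.255, -0.003] 0.8
scene stamp [0.588, -0.201, 0.004] 0.47
scene label_pad [0.471, -0.328, 0.001] 0.78
side block [0.558, 0.076, -0.0] 0.97
side block [0.642, 0.378, 0.004] 0.7
side block [0.454, -0.084, 0.001] 0.62
side fence [0.697, 0.015, -0.002] 0.81
side tins [0.655, 0.255, 0.005] 0.68
side stamp [0.586, -0.201, 0.003] 0.62
side carton [0.471, 0.294, 0.002] 0.55
side label_pad [0.476, -0.332, -0.001] 0.75
0.7 [0.24060738 0.49456042 0.40474921] [ 3.14144503e+00 -1.27958182e-07  2.68884221e+00] 0.0942025842868506 [ 0.39674074  1.23727754 -0.86363843]
```

View pics/scene0.png

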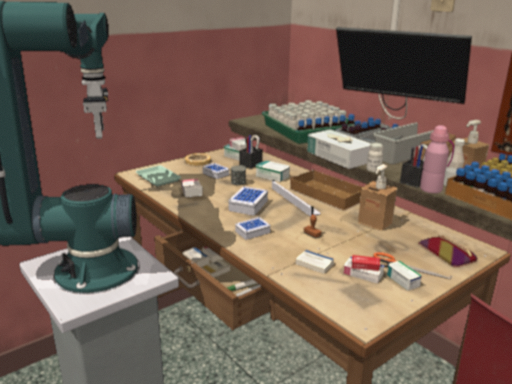

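View pics/side0.png

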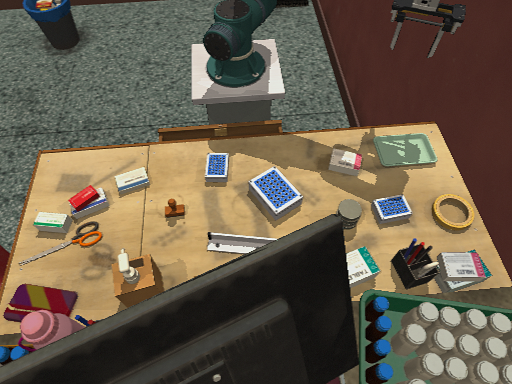

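Three block-like things in the side view: (275,190) large, (217,166) small, and (392,208) small. The one at (275,190) fits the 128x92 size. I'll confirm it in an enlarged crop and by measuring its corners.

```bash
cat > h.py <<'E'
from bench import robot
import cv2, numpy as np
from scipy.optimize import least_squares
def cam(c):
    m=robot.camera_model(c); return [np.array(m[k],float) for k in("camera_matrix","rvec","tvec")]
def proj(P,c):
    K,r,t=cam(c); return cv2.projectPoints(np.array(P,float),r,t,K,None)[0].reshape(-1,2)
def back(uv,z,c):
    K,r,t=cam(c);R=cv2.Rodrigues(r)[0]
    d=R.T@np.linalg.inv(K)@np.array([uv[0],uv[1],1.]);o=-R.T@t.ravel()
    return (o+d*(z-o[2])/d[2])[:2]
E
python3 - <<'E'
from h import *
im=cv2.imread("pics/side0.png")
c=im[145:265,190:350]; c=cv2.resize(c,None,fx=5,fy=5,interpolation=cv2.INTER_CUBIC)
cv2.imwrite("pics/crop0.png",c)
E
```

```text
(no output)
```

View pics/crop0.png

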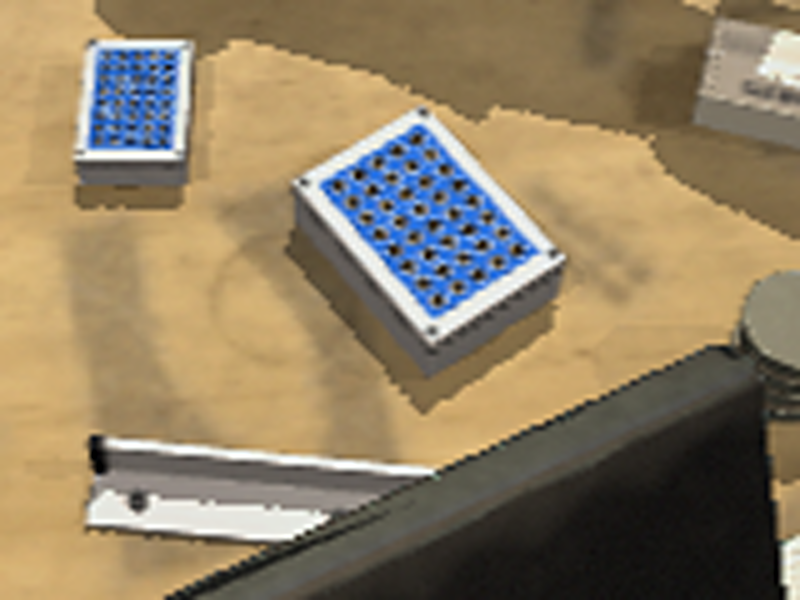

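The crop shows the large block, with top corners at (425,108), (297,182), (430,342) and (563,260). The fence's top edge runs from (95,440) to (437,470), and the monitor hides the fence's left end.

```bash
python3 - <<'E'
from h import *
C=[(425,108),(297,182),(430,342),(563,260)]
W=np.array([back((190+u/5-.4,145+v/5-.4),.04,"side") for u,v in C]); print(W.round(4))
print(W.mean(0),[np.linalg.norm(W[i]-W[(i+1)%4]).round(4) for i in range(4)])
e=W[2]-W[1];f=W[3]-W[0];print("long angle",np.degrees(np.arctan2(*(e+f)[::-1])))
F=np.array([back((190+u/5-.4,145+v/5-.4),.032,"side") for u,v in [(95,440),(437,470)]]);print(F)
d=F[1]-F[0];print("fence angle",np.degrees(np.arctan2(*d[::-1])))
K,r,t=cam("wrist");o=robot.get_obs();print("wrist cam pos",-cv2.Rodrigues(r)[0].T@t.ravel(),cv2.Rodrigues(r)[0],K)
E
```

```text
[[0.4871 0.0815]
 [0.5305 0.005 ]
 [0.6376 0.0657]
 [0.5945 0.1429]]
[0.56239847 0.07375955] [np.float64(0.0878), np.float64(0.1231), np.float64(0.0884), np.float64(0.1237)]
long angle 29.64098064012701
[[ 0.67370182 -0.11106644]
 [ 0.70695799  0.06097598]]
fence angle 79.0595369113222
wrist cam pos [0.17654218 0.52587508 0.38608245] [[ 4.37767522e-01  8.99088126e-01 -3.70959026e-04]
 [ 8.72136178e-01 -4.24544235e-01  2.43188570e-01]
 [ 2.18490467e-01 -1.06783584e-01 -9.69978960e-01]] [[281.31457308   0.         255.20946347]
 [  0.         281.31457308 194.43789219]
 [  0.           0.           1.        ]]
```

Call:
play_rows(translation=[[-0.75, -0.55, 0.1], [-0.75, -0.55, 0.1], [-0.75, -0.55, 0.1], [-0.75, -0.55, 0.1], [-0.75, -0.55, 0.1], [-0.75, -0.55, 0.1], [-0.75, -0.55, 0.1], [-0.75, -0.55, 0.1]], twist=[[0, 0, 0], [0, 0, 0], [0, 0, 0], [0, 0, 0], [0, 0, 0], [0, 0, 0], [0, 0, 0], [0, 0, 0]], gripper=[1, 1, 1, 1, 1, 1, 1, 1])

```text
time: 1.5
tool_pos: [0.3798, 0.2299, 0.3728]
ee_rot: [3.141, 0.001, 2.689]
wrist_force: [1.4, -0.5, 0.0]
width: 0.0939
finger_force: 0.0
```

Call:
play_rows(translation=[[-0.75, -0.55, 0.1], [-0.75, -0.55, 0.1], [-0.75, -0.55, 0.1], [-0.75, -0.55, 0.1], [0, 0, 0], [0, 0, 0], [0, 0, 0]], twist=[[0, 0, 0], [0, 0, 0], [0, 0, 0], [0, 0, 0], [0, 0, 0], [0, 0, 0], [0, 0, 0]], gripper=[1, 1, 1, 1, 1, 1, 1])

```text
time: 2.2
tool_pos: [0.4485, 0.1004, 0.3569]
ee_rot: [3.141, -0.0, 2.69]
wrist_force: [-0.7, 0.5, -0.5]
width: 0.0941
finger_force: 0.0
```

```bash
python3 - <<'E'
from h import *
im=robot.snapshot("wrist"); cv2.imwrite("pics/w1.png",cv2.resize(im[:,:,::-1],None,fx=1.5,fy=1.5,interpolation=cv2.INTER_CUBIC))
o=robot.get_obs();print(o["time"],o["tool_pos"],o["ee_rot"])
for n in ["block","fence"]:
    for d in robot.spot_point(n,"wrist")[:3]: print(n,d)
import pickle;pickle.dump(cam("wrist"),open("w1.pkl","wb"))
E
```

```text
2.25 [0.44844773 0.10063513 0.35696583] [3.14090779e+00 7.73561319e-05 2.69040975e+00]
block {'centre': [0.4556, -0.0773, -0.0032], 'score': 0.83}
block {'centre': [0.5603, 0.0745, 0.0011], 'score': 0.77}
```

View pics/w1.png

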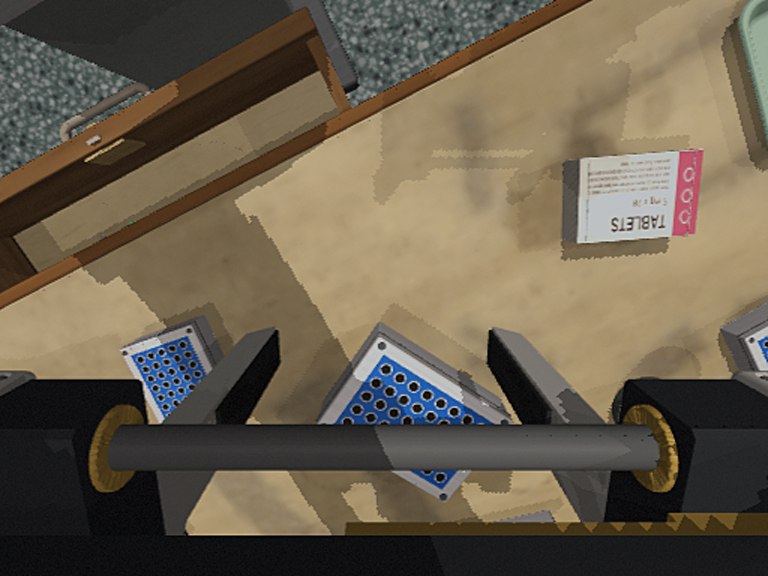

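The wrist view shows the block at about (415,415), with the carton and the small block clear. The gripper body hides the fence, so I'll measure the fence in an enlarged scene crop.

```bash
python3 - <<'E'
from h import *
im=robot.snapshot("scene")[:,:,::-1]
cv2.imwrite("pics/s2.png",cv2.resize(im[165:245,225:335],None,fx=7,fy=7,interpolation=cv2.INTER_CUBIC))
for x,y,a in [(.694,.014,80),]:
    d=np.array([np.cos(np.radians(a)),np.sin(np.radians(a))])
    P=[[x+s*.13*d[0],y+s*.13*d[1],z] for s in(-1,1) for z in (0,.03)]
    p=proj(P,"scene");print((p-[225,165]+.5)*7)
E
```

```text
[[603.54444128 363.22776625]
 [607.31761534 304.61033247]
 [320.21118902 167.44156453]
 [321.63852942 114.24067651]]
```

View pics/s2.png

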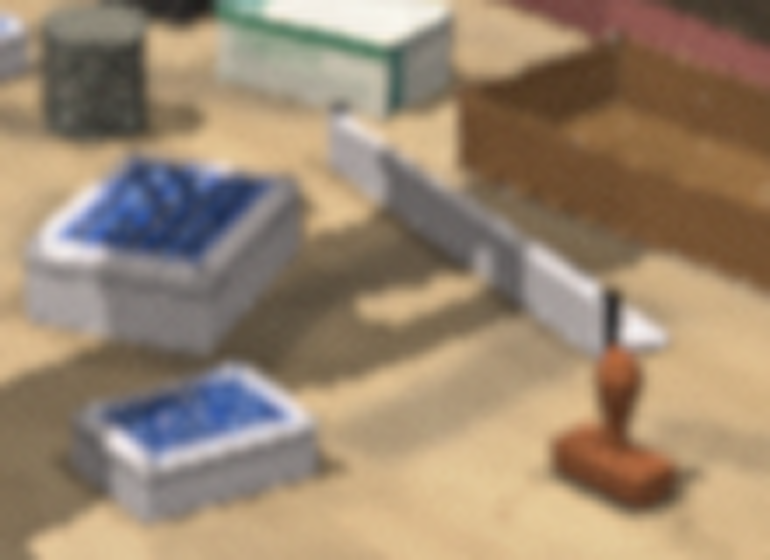

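The fence's left foot is at about (331,168) and its right foot at about (602,352), close to the prediction. Next I'll refine the fence pose.

```bash
python3 - <<'E'
from h import *
F=np.array([back((225+u/7-.5,165+v/7-.5),z,"scene") for u,v,z in [(331,168,0),(602,352,0),(331,116,.03),(602,294,.032)]]);print(F)
for i in(0,2):
    d=F[i]-F[i+1];print(np.linalg.norm(d),np.degrees(np.arctan2(d[1],d[0])),(F[i]+F[i+1])/2)
K,r,t=cam("scene");print(-cv2.Rodrigues(r)[0].T@t.ravel())
for cam_ in("scene","side"):
  for _ in range(2):
    robot.snapshot(cam_)
    for n in ("fence",): print([d["centre"] for d in robot.spot_point(n,cam_)[:1]])
E
```

```text
[[ 0.72059895  0.13805662]
 [ 0.67920816 -0.10509965]
 [ 0.71889397  0.13725717]
 [ 0.6744805  -0.10728687]]
0.2466539393669222 80.33953762102183 [0.69990356 0.01647849]
0.2485444512608228 79.70628618020194 [0.69668723 0.01498515]
[-0.37654104 -1.12021446  0.70814642]
[[0.6905, 0.0148, 0.0001]]
[[0.6912, 0.0142, 0.0002]]
[[0.6954, 0.0153, -0.0013]]
[[0.6951, 0.0157, -0.0042]]
```

Call:
play_rows(translation=[[-0.19, 0.51, 0.67], [-0.19, 0.51, 0.67], [-0.19, 0.51, 0.67], [-0.19, 0.51, 0.67], [0, 0, 0], [0, 0, 0], [0, 0, 0], [0, 0, 0]], twist=[[0, 0, 0], [0, 0, 0], [0, 0, 0], [0, 0, 0], [0, 0, 1], [0, 0, 1], [0, 0, 1], [0, 0, 1]], gripper=[1, 1, 1, 1, 1, 1, 1, 1])

```text
time: 3.6
tool_pos: [0.512, 0.1598, 0.2492]
ee_rot: [-3.141, -0.0, 2.285]
wrist_force: [-0.4, 0.7, 0.2]
width: 0.0938
finger_force: 0.0
```

Call:
play_rows(translation=[[0, 0, 0], [0, 0, 0], [0, 0, 0.5], [0, 0, 0.45], [0, 0, 0], [0, 0, 0]], twist=[[0, 0, 1], [0, 0, 1], [0, 0, 0], [0, 0, 0], [0, 0, 0], [0, 0, 0]], gripper=[1, 1, 1, 1, 1, 1])

```text
time: 4.2
tool_pos: [0.5119, 0.1597, 0.2114]
ee_rot: [-3.141, -0.0, 2.089]
wrist_force: [0.4, -0.3, 0.6]
width: 0.0941
finger_force: 0.0
```

Call:
play_rows(translation=[[-0.3, 0, 0], [-0.3, 0, 0], [-0.2, 0, 0], [-0.1, 0, 0], [-0.1, 0, 0], [-0.1, 0, 0], [-0.1, 0, 0], [0, 0, 0]], twist=[[0, 0, 0], [0, 0, 0], [0, 0, 0], [0, 0, 0], [0, 0, 0], [0, 0, 0], [0, 0, 0], [0, 0, 0]], gripper=[1, 1, 1, 1, 1, 1, 1, 1])

```text
time: 5.0
tool_pos: [0.5356, 0.1184, 0.2116]
ee_rot: [3.141, -0.002, 2.089]
wrist_force: [-2.1, 3.2, 0.9]
width: 0.0939
finger_force: 1.7
```

Call:
play_rows(translation=[[-0.1, -0.07, 0], [-0.1, -0.07, 0], [-0.1, -0.07, 0], [-0.1, -0.07, 0], [-0.1, -0.07, 0], [-0.1, -0.07, 0], [-0.1, -0.07, 0], [-0.1, -0.07, 0]], twist=[[0, 0, -0.5], [0, 0, -0.5], [0, 0, -0.5], [0, 0, -0.5], [0, 0, -0.5], [0, 0, -0.5], [0, 0, -0.5], [0, 0, -0.5]], gripper=[1, 1, 1, 1, 1, 1, 1, 1])

```text
time: 5.8
tool_pos: [0.538, 0.08, 0.2115]
ee_rot: [-3.141, -0.003, 2.491]
wrist_force: [-3.5, 4.5, 3.9]
width: 0.094
finger_force: 2.8
```

```bash
python3 - <<'E'
from h import *
o=robot.get_obs();print(o["tool_pos"],o["ee_rot"],o["wrist_force"])
for c in("side","scene"):
    im=robot.snapshot(c)[:,:,::-1]
    if c=="side": a=cv2.resize(im[145:265,190:350],(640,480),interpolation=cv2.INTER_CUBIC)
    for d in robot.spot_point("block",c)[:2]: print(c,d)
cv2.imwrite("pics/c3.png",a)
E
```

```text
[0.53799812 0.07997827 0.21152566] [-3.14087961 -0.00338535  2.49106123] [-3.4787271   4.52962949  3.86227782]
side {'centre': [0.643, 0.3781, 0.0019], 'score': 0.69}
side {'centre': [0.4519, -0.0828, 0.0015], 'score': 0.67}
scene {'centre': [0.453, -0.0842, 0.0011], 'score': 0.92}
scene {'centre': [0.5794, 0.0467, -0.0012], 'score': 0.85}
```

View pics/c3.png

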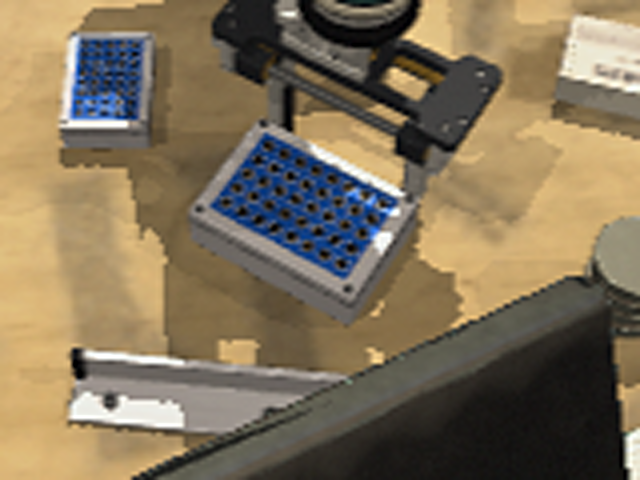

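The block follows flat against both fingers, with its long side at about (265,124) to (412,203). Continuing the arc.

Call:
play_rows(translation=[[-0.1, -0.07, 0], [-0.1, -0.07, 0], [-0.1, -0.07, 0], [-0.1, -0.07, 0], [-0.1, -0.07, 0], [-0.1, -0.07, 0], [-0.1, -0.07, 0], [-0.1, -0.07, 0]], twist=[[0, 0, -0.5], [0, 0, -0.5], [0, 0, -0.5], [0, 0, -0.5], [0, 0, -0.5], [0, 0, -0.5], [0, 0, -0.5], [0, 0, -0.5]], gripper=[1, 1, 1, 1, 1, 1, 1, 1])

```text
time: 6.8
tool_pos: [0.556, 0.0452, 0.2114]
ee_rot: [-3.14, -0.004, 2.89]
wrist_force: [-6.3, 1.9, 5.8]
width: 0.0941
finger_force: 3.3
```

Call:
play_rows(translation=[[-0.1, -0.07, 0], [-0.05, -0.04, 0], [-0.1, 0, 0], [-0.1, 0, 0], [0, 0, 0]], twist=[[0, 0, -0.5], [0, 0, -0.2], [0, 0, 0], [0, 0, 0], [0, 0, 0]], gripper=[1, 1, 1, 1, 1])

```text
time: 7.3
tool_pos: [0.569, 0.0378, 0.2113]
ee_rot: [-3.14, -0.003, 2.958]
wrist_force: [-5.5, 1.1, 3.5]
width: 0.094
finger_force: 2.4
```

```bash
python3 - <<'E'
from h import *
o=robot.get_obs();print(o["tool_pos"],o["ee_rot"],o["wrist_force"])
for c in("side","scene"):
    im=robot.snapshot(c)[:,:,::-1]
    if c=="side": a=cv2.resize(im[145:265,190:350],(800,600),interpolation=cv2.INTER_CUBIC)
    for d in robot.spot_point("block",c)[:3]+robot.spot_point("fence",c)[:1]: print(c,d)
cv2.imwrite("pics/c4.png",a)
E
```

```text
[0.5689979  0.03783768 0.2113053 ] [-3.14014258e+00 -2.78409660e-03  2.95813198e+00] [-5.45527811  1.08285372  3.48180253]
side {'centre': [0.6223, 0.0274, 0.0019], 'score': 0.97}
side {'centre': [0.6435, 0.3796, 0.0022], 'score': 0.77}
side {'centre': [0.4551, -0.0809, -0.0011], 'score': 0.74}
side {'centre': [0.693, 0.0158, -0.0036], 'score': 0.76}
scene {'centre': [0.6374, 0.3845, -0.0028], 'score': 0.85}
scene {'centre': [0.4545, -0.085, 0.004], 'score': 0.72}
scene {'centre': [0.6206, 0.0288, -0.0014], 'score': 0.57}
scene {'centre': [0.6536, 0.2523, -0.0013], 'score': 0.64}
```

View pics/c4.png

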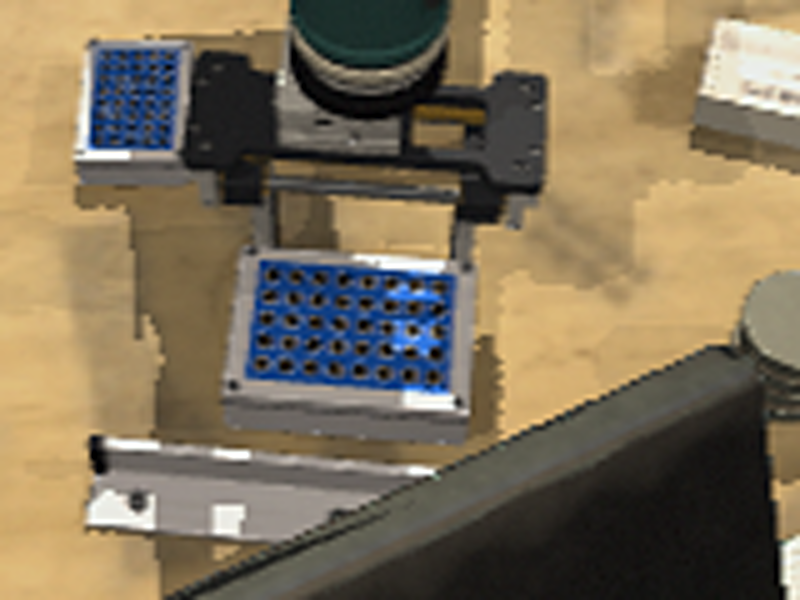

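The block now sits nearly square to the fence. I'll compare its edge slope with the fence's.

```bash
python3 - <<'E'
from h import *
im=cv2.imread("pics/c4.png")
def ang(p,q,z):
    F=np.array([back((190+u/5-.4,145+v/5-.4),z,"side") for u,v in(p,q)]);d=F[1]-F[0];print(F.round(4).tolist(),np.degrees(np.arctan2(d[1],d[0])))
# subpixel edges: strongest vertical gradient near lines
s=cv2.GaussianBlur(cv2.cvtColor(robot.snapshot("side"),cv2.COLOR_RGB2GRAY).astype(float),(0,0),.7)
g=np.gradient(s,axis=0)
def fit(c0,c1,f,sgn):
    P=[]
    for c in range(c0,c1):
        r0=int(round(f(c)));rr=np.arange(r0-3,r0+4);w=np.clip(sgn*g[rr,c],0,None)**2
        P.append((c,(w*rr).sum()/w.sum()))
    P=np.array(P);k=np.polyfit(P[:,0],P[:,1],1)
    return [((c-190+.4)*5,(np.polyval(k,c)-145+.4)*5) for c in(c0,c1)]
L=lambda p,q:(lambda c:145-.4+(p[1]+(q[1]-p[1])*((c+.4-190)*5-p[0])/(q[0]-p[0]))/5)
for nm,p,q,z,sg,c0,c1 in [("fence",(95,440),(437,470),.031,1,213,270),("blockfront",(225,392),(470,408),.04,-1,238,282),("blockback",(237,253),(477,270),.04,1,246,278)]:
    a,b=fit(c0,c1,L(p,q),sg);print(nm,np.round(a),np.round(b));ang(a,b,z)
E
```

```text
fence [117. 437.] [402. 464.]
[[0.6724, -0.0999], [0.7017, 0.0438]] 78.46406618399712
blockfront [242. 397.] [462. 413.]
[[0.6604, -0.0344], [0.6801, 0.0768]] 79.97264900685617
blockback [282. 247.] [442. 260.]
[[0.572, -0.0066], [0.5885, 0.0782]] 78.99008210290484
```

Call:
play_rows(translation=[[-0.12, 0, 0], [-0.12, 0, 0], [-0.1, 0, 0], [-0.1, 0, 0], [-0.05, 0, 0], [-0.05, 0, 0]], twist=[[0, 0, 0], [0, 0, 0], [0, 0, 0], [0, 0, 0], [0, 0, 0], [0, 0, 0]], gripper=[1, 1, 1, 1, 1, 1])

```text
time: 8.25
tool_pos: [0.5898, 0.034, 0.2113]
ee_rot: [-3.14, -0.004, 2.958]
wrist_force: [-6.5, 1.2, 4.7]
width: 0.0938
finger_force: 3.6
```

Call:
play_rows(translation=[[-0.03, 0, 0], [-0.03, 0, 0], [-0.03, 0, 0]], twist=[[0, 0, 0], [0, 0, 0], [0, 0, 0]], gripper=[1, 1, 1])

```text
time: 8.55
tool_pos: [0.5933, 0.0334, 0.2113]
ee_rot: [-3.14, -0.004, 2.958]
wrist_force: [-7.5, 0.9, 4.5]
width: 0.094
finger_force: 3.5
```

Call:
play_rows(translation=[[-0.03, 0, 0], [-0.03, 0, 0]], twist=[[0, 0, 0], [0, 0, 0]], gripper=[1, 1])

```text
time: 8.75
tool_pos: [0.5949, 0.0331, 0.2113]
ee_rot: [-3.14, -0.008, 2.958]
wrist_force: [-12.2, 2.1, 9.6]
width: 0.0939
finger_force: 6.3
```

Call:
play_rows(translation=[[-0.03, 0, 0], [-0.03, 0, 0]], twist=[[0, 0, 0], [0, 0, 0]], gripper=[1, 1])

```text
time: 8.95
tool_pos: [0.596, 0.033, 0.2113]
ee_rot: [-3.14, -0.013, 2.958]
wrist_force: [-18.7, 3.6, 13.0]
width: 0.0945
finger_force: 9.4
```

Call:
play_rows(translation=[[-0.03, 0, 0], [-0.03, 0, 0], [0, 0, 0]], twist=[[0, 0, 0], [0, 0, 0], [0, 0, 0]], gripper=[1, 1, 1])

```text
time: 9.25
tool_pos: [0.597, 0.0329, 0.2113]
ee_rot: [-3.14, -0.018, 2.958]
wrist_force: [-22.2, 3.8, 15.5]
width: 0.094
finger_force: 11.4
```

```bash
python3 - <<'E'
from h import *
o=robot.get_obs();print(o["tool_pos"],o["ee_rot"],o["wrist_force"],o["wrist_torque"])
for c in("side","scene"):
    im=robot.snapshot(c)[:,:,::-1]
    a=im[145:265,190:350] if c=="side" else im[165:245,225:335]
    a=cv2.resize(a,(800,600) if c=="side" else (770,560),interpolation=cv2.INTER_CUBIC)
    cv2.imwrite(f"pics/{c}5.png",a)
    for d in robot.spot_point("block",c)[:3]: print(c,d)
E
```

```text
[0.59700297 0.03292313 0.21126435] [-3.13957207 -0.01839008  2.95803891] [-22.24643985   3.82604187  15.45752513] [ 0.47887175  3.81248181 -0.36993472]
side {'centre': [0.455, -0.0836, 0.0005], 'score': 0.71}
side {'centre': [0.648, 0.0258, -0.0007], 'score': 0.67}
side {'centre': [0.4746, -0.3308, 0.0027], 'score': 0.67}
scene {'centre': [0.6471, 0.0248, -0.0025], 'score': 0.98}
scene {'centre': [0.4538, -0.0829, 0.0029], 'score': 0.96}
scene {'centre': [0.6387, 0.3848, -0.0026], 'score': 0.85}
```

View pics/side5.png

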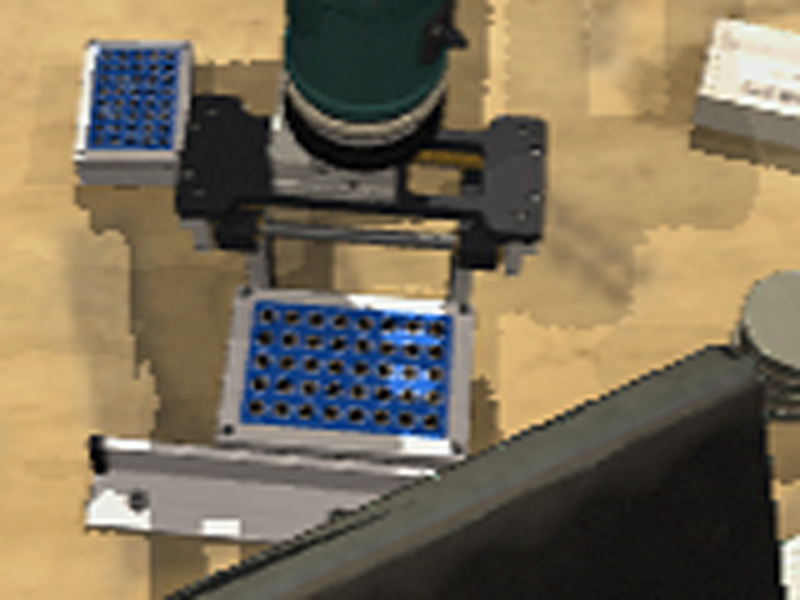

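The block is against the fence at about (340,455), but the load is on the right finger. I'll turn the hand a little to make sure the left end is home too.

Call:
play_rows(translation=[[0, 0, 0], [0, 0, 0]], twist=[[0, 0, 0.1], [0, 0, 0]], gripper=[1, 1])

```text
time: 9.65
tool_pos: [0.5974, 0.0335, 0.2112]
ee_rot: [-3.141, -0.016, 2.948]
wrist_force: [-19.9, 6.1, 14.1]
width: 0.094
finger_force: 10.4
```

```bash
python3 -c "
from h import *
o=robot.get_obs();print(o['tool_pos'],o['ee_rot'],o['wrist_force'],o['wrist_torque'])"
```

```text
[0.5973513  0.03346538 0.21119378] [-3.14113452 -0.01649266  2.9483429 ] [-19.91090407   6.10872603  14.09018893] [ 0.7370559   3.35861693 -0.27907171]
```

Call:
play_rows(translation=[[0, 0, 0], [0, 0, 0]], twist=[[0, 0, 0.1], [0, 0, 0]], gripper=[1, 1])

```text
time: 9.85
tool_pos: [0.5975, 0.0337, 0.2112]
ee_rot: [-3.141, -0.016, 2.942]
wrist_force: [-20.4, 4.4, 13.3]
width: 0.0941
finger_force: 10.1
```

```bash
python3 -c "
from h import *
o=robot.get_obs();print(o['tool_pos'],o['ee_rot'],o['wrist_force'],o['wrist_torque'])"
```

```text
[0.59746477 0.03367552 0.21116532] [-3.14144305 -0.01603914  2.9419422 ] [-20.42579138   4.36879501  13.27668066] [1.46007223 3.19218145 0.91727017]
```

Call:
play_rows(translation=[[-0.02, 0, 0], [-0.02, 0, 0], [0, 0, 0]], twist=[[0, 0, -0.04], [0, 0, 0], [0, 0, 0]], gripper=[1, 1, 1])

```text
time: 10.15
tool_pos: [0.5982, 0.0335, 0.2111]
ee_rot: [-3.141, -0.02, 2.944]
wrist_force: [-23.7, 6.0, 16.5]
width: 0.0942
finger_force: 12.3
```

```bash
python3 -c "
from h import *
o=robot.get_obs();print(o['tool_pos'],o['ee_rot'],o['wrist_force'],o['wrist_torque'])"
```

```text
[0.59817636 0.03351893 0.21110424] [-3.1413917  -0.02009014  2.94401981] [-23.71373128   5.98227142  16.50617272] [1.30307634 3.93439475 0.33018158]
```

Flush, with the load shared between the fingers. Drawing back straight, then up.

Call:
play_rows(translation=[[0.05, 0, 0], [0.1, 0, 0], [0.2, 0, 0], [0.4, 0, 0], [0.5, 0, 0], [0.25, 0, -0.5], [0, 0, -0.9], [0, 0, -0.9]], twist=[[0, 0, 0], [0, 0, 0], [0, 0, 0], [0, 0, 0], [0, 0, 0], [0, 0, 0], [0, 0, 0], [0, 0, 0]], gripper=[1, 1, 1, 1, 1, 1, 1, 1])

```text
time: 10.95
tool_pos: [0.5438, 0.0432, 0.3037]
ee_rot: [-3.14, 0.0, 2.942]
wrist_force: [-0.0, -1.0, 0.1]
width: 0.094
finger_force: 0.0
```

Call:
play_rows(translation=[[0.7, 0, -0.7], [0.7, 0, -0.7], [0.7, 0, -0.5], [0, 0, 0], [0, 0, 0]], twist=[[0, 0, 0], [0, 0, 0], [0, 0, 0], [0, 0, 0], [0, 0, 0]], gripper=[1, 1, 1, 1, 1])

```text
time: 11.45
tool_pos: [0.4619, 0.0599, 0.38]
ee_rot: [-3.141, 0.004, 2.942]
wrist_force: [1.3, 0.2, -0.5]
width: 0.0942
finger_force: 0.0
```

```bash
python3 - <<'E'
from h import *
o=robot.get_obs();print(o["time"],o["tool_pos"],o["wrist_force"])
im=[robot.snapshot(c)[:,:,::-1] for c in("side","scene")]
a=cv2.resize(im[0][170:260,200:320],(400,300),interpolation=cv2.INTER_CUBIC);b=cv2.resize(im[1][165:240,245:345],(400,300),interpolation=cv2.INTER_CUBIC)
cv2.imwrite("pics/f6.png",np.hstack([a,b]))
for c in("side","scene"):
  for n in["block","tins","stamp","carton","label_pad"]:
    for d in robot.spot_point(n,c)[:3 if n=="block" else 1]: print(c,n,d)
E
```

```text
11.45 [0.46186891 0.05992258 0.38003293] [ 1.28502212  0.21205365 -0.52448651]
side block {'centre': [0.6496, 0.0268, 0.0013], 'score': 0.73}
side block {'centre': [0.644, 0.3794, 0.0024], 'score': 0.66}
side block {'centre': [0.4548, -0.0829, -0.0004], 'score': 0.62}
side tins {'centre': [0.6579, 0.253, 0.0043], 'score': 0.8}
side stamp {'centre': [0.5866, -0.2024, 0.0033], 'score': 0.52}
side carton {'centre': [0.4746, 0.2944, -0.0004], 'score': 0.8}
side label_pad {'centre': [0.4763, -0.3285, 0.0032], 'score': 0.74}
scene block {'centre': [0.6489, 0.0244, 0.0021], 'score': 0.88}
scene block {'centre': [0.6364, 0.3794, -0.004], 'score': 0.67}
scene block {'centre': [0.4551, -0.0823, 0.0028], 'score': 0.6}
scene tins {'centre': [0.6508, 0.2542, -0.0003], 'score': 0.73}
scene stamp {'centre': [0.5882, -0.2073, 0.0027], 'score': 0.72}
scene carton {'centre': [0.4732, 0.2926, 0.0049], 'score': 0.82}
scene label_pad {'centre': [0.4722, -0.3299, 0.0019], 'score': 0.63}
```

View pics/f6.png

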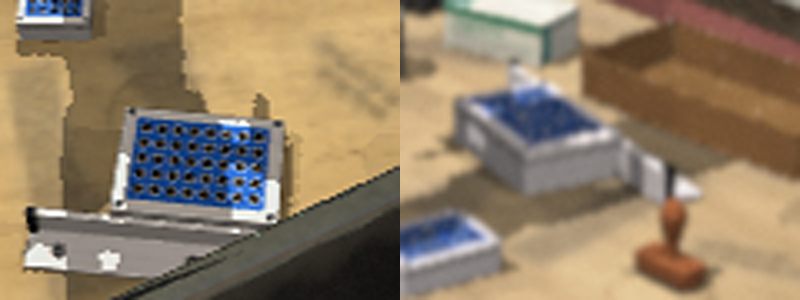

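The block lies flush along the fence, both ends well inside it (left pane at about (190,215)). The bystanders haven't moved and the hand is clear, so I'm handing in.

```bash
python3 -c "
from bench import robot
print(robot.close_job())"
```

```text
the job is handed in; nothing more can be done
None
```

The capsule-filling block lies with one long side flat against the fence and both ends within it. The tins, stamp, carton and label pad stand where they were, the hand is clear, and I handed the job in at about 12 s of the 64 s; no verdict was returned.

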